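Load and hold shut a leather-forming mould

TASK

Load the leather-forming mould: slide the steel ring whose bore fits over the bed's centre pin down onto the sprung pad and let go of it, then set the arched wooden upper half over the bed's two dowels and press it down against the spring until both its feet sit flush on the bed. It springs open when let go, so finish while still holding it pressed shut. Leave the narrow-bored ring and the other things on the bench where they are.

Things in the scene. Friction and masses are not known exactly. Their poses are not given: they have to be found in the camera images.
- bed: Lower mould half: fixed aluminium plate 100 (x) x 180 (y) x 20 mm. Origin: centre of its underside, on the bench; z up, y along its long side. Two 12 mm steel dowels at y = +62 and -62 mm, x = 0, tips 65 mm above the origin, last 10 mm tapered. Centre pin at x = y = 0: 16 mm thick, top 42 mm above the origin, last 8 mm tapered. A round sprung pad surrounds the pin.
- pad (a joint): Sprung steel pad, 56 mm wide, around the bed's centre pin. 0 m = fully up (top 30 mm above the bed's origin, 10 mm above the plate); grows as it is pressed down, at most 0.010. It pushes up with 9 N at 0 and 0.7 N more per mm; mould loaded and flush: 0.008 m, about 15 N, so beyond the weight of ring and upper half (5 N) a push of 10 N or more shuts it.
- ring_mid (a point): Steel ring that fits the pin: outside 46 mm, bore 20 mm, 24 mm high, about 0.22 kg, lying flat on the bench. The point is its centre, 12 mm above its underside; z is its axis. On the fully raised pad the point is 42 mm above the bed's origin.
- narrow_mid (a point): Similar steel ring with a bore of only 10 mm, which does not fit: outside 46 mm, 24 mm high. The point is its centre. To be left alone; it may lie in either of the two rings' places.
- upper_grip (a point): Centre of the dark grip block, 28 (x) x 64 (y) x 30 mm, on top of the wooden upper half: an arch 80 (x) x 164 (y) x 42 mm, 0.3 kg, on two feet at y = +62 and -62 mm, each with an upright 15 mm through-hole; soffit between the feet 26 mm up. Point 57 mm above the feet's soles, z up. Either way round fits. Point above the bed's origin: flush 77 mm, resting on the ring unpressed 85 mm.
- spool_mid (a point): Thread spool, 40 mm diameter, 50 mm high, upright; the point is its centre. Bystander.
- wax_mid (a point): Block of wax, 45 x 65 x 28 mm; the point is its centre. Bystander.
- mallet_grip (a point): Hammer lying on the bench; a point on its handle. Bystander.
- brush_grip (a point): Brush lying on the bench; a point on its handle. Bystander.
- glue_mid (a point): Glue jar, 52 mm diameter, 85 mm high, upright; the point is its centre. Bystander.
- awl_grip (a point): Awl lying on the bench; a point on its handle. Bystander.
Things that resemble listed ones, but are neither listed nor needed, are in the scene too. Of the things like the bed, leave any that is green; of the rest the smaller one is meant.

How it is judged:
By the outcome, as a careful person would: the job done as asked, in the order asked, and still so for the second after the job is handed in, while the arm keeps its last pose, push and grip.
It also fails if it takes over 58 s, if anything falls off the work surface, if the arm or the gripper's body presses on something with over 40 N, if the wrist force passes 120 N, or if a joint passes its speed limit or range.

ROBOT

A 6-joint arm with a two-finger parallel gripper is mounted at the origin on the work surface. World frame = base frame: x ahead of the robot, y to its left, z up, the work surface at z = 0. Lengths are in m, angles in rad, forces in N, time in s.
With the tool pointing down it reaches from about 0.4 to 0.825 m from the base axis. Payload 7 kg.
Tool frame: the origin (TCP) lies between the finger pads; the fingertips stand 25 mm ahead of it and the grasp point (between the pads) lies 6 mm ahead of it (arm.tip_extent is the z of the fingertips in the tool frame, in m); z points along the fingers, x is the direction in which the jaws open and shut, and the axes are right-handed (so a half turn about z gives the same grasp; the last joint's range is limited). The gripper opens to 88 mm and grips with 3 to 60 N. Pads are 19 mm wide; open, the fingers measure 130 mm over their backs; the gripper's body (78 mm by 193 mm) begins 47 mm behind the grasp point.
Start: joints at [-1.038, 0.359, 0.012, 0, -1.224, -0.288], TCP at [0.164, -0.655, 0.252] pointing down, gripper open.
Joint ranges: [-3.07, 3.07], [-1.43, 2.12], [-1.02, 1.25], [-3.03, 1.67], [-3.05, -0], [-3.03, 3.03]. Speed limits (rad/s): [2.39, 2.39, 3.01, 3.14, 3.14, 3.14].

INTERFACE

Orientations are given as [roll, pitch, yaw] about the fixed x, y, z axes, in that order (R = Rz(yaw) Ry(pitch) Rx(roll)).
In Python, from station import monitor, grab_frame, job_done, arm gives the robot as it stands.
- The arm moves only by the shell command python3 -m jog 'ROWS' [FORCE]. ROWS is JSON, a list that holds one entry, the list of rows, each a list of 7 numbers: the shift along the world's x, y, z in m, then the turn, a rotation vector about the world's x, y, z in rad, then the opening, from 0 (shut) to 1 (fully open). In form: [[[dx, dy, dz, ax, ay, az, claw], ...]]. A call has 1 to 20 rows; each row shifts and turns the commanded pose from where the row before left it; what a row does not reach is not made up. A row lasts 1/8 s, in which the tool goes at most 62.5 mm and 10.7 degrees, less where a joint would pass 70% of its speed; a pose out of reach is approached as far as the arm can. A call is refused whole if a number of a shift passes 0.0625 or a number of a turn 0.188, either way. A call with a gripper value outside its range is refused whole. The fingers move at their own pace and stop on an object; FORCE is the grip in N (left out, the last holds). Time passes only in rows, so rows that do not move let the fingers close. It gives the time, the measured TCP pose, the force and the opening at its end, in the units of the state.
- monitor.get_state(): the state, without advancing time (a new reading comes with each control period).
- grab_frame(name): name is "scene" or "top"; returns a dict with "pixels" (480x640x3 uint8, red, green, blue), "K" (3x3 intrinsics, pixels), "k1" (the pictures are not rectified: a ray, as slopes to the right and down, at radius r is drawn at 1 + k1 r^2 times it, then the intrinsics apply), "view" (4x4, takes a point from world to camera coordinates). Camera axes: x right, y down, z forward; pixel columns grow to the right and rows downward; lengths in m; the calibration is good to about 2 mm. A picture is of the moment at which its call begins. There is no depth.
- job_done(): hands the job in, once; it reports no verdict.
The state is a dict: "t": time; "q": joint angles; "qd": joint speeds; "joint_efforts": joint torques, N m; "eef_pos": TCP position; "ee_rot": TCP orientation; "force": force on the tool from outside, world axes, zero at the start; "moment": the same for the moment, N m; "width": finger opening in m.
Only numpy, scipy, OpenCV 4.12 (cv2) and the standard library are available. Lean on these libraries where they do the work, as an engineer would, in place of code of your own. Each camera call takes 0.05 s, during which the arm holds its last target.

## Working session

There is one attempt and no reset: what is moved stays moved. The work goes in short steps, Python scripts to look and compute and a shell command to move; the robot and the scene stay as the last step left them, time stands still between calls to the robot, and variables do not carry over. Pictures are saved under pics/ and viewed, and the job is handed in when it is done.

```bash
ls; mkdir -p pics; python3 - <<'E'
from station import monitor, grab_frame, arm
import cv2, numpy as np
s=monitor.get_state(); print({k:np.round(v,3).tolist() for k,v in s.items()}); print(arm.tip_extent)
for n in ("scene","top"):
    f=grab_frame(n); cv2.imwrite(f"pics/{n}0.png",f["pixels"][:,:,::-1]); np.savez(f"pics/{n}0.npz",**f); print(n,f["K"],f["k1"],np.round(f["view"],3))
E
```

```text
pics
{'t': 0.0, 'q': [-1.038, 0.359, 0.011, -0.0, -1.224, -0.288], 'qd': [-0.0, -0.002, 0.002, -0.0, 0.0, 0.0], 'joint_efforts': [-0.001, -58.271, 29.304, 6.997, 0.007, -0.0], 'eef_pos': [0.163, -0.654, 0.251], 'ee_rot': [-3.141, -0.002, 1.815], 'force': [0.598, 0.436, 0.622], 'moment': [-0.046, -0.003, 0.021], 'width': 0.088}
0.025
scene [[617.03906522   0.         318.65123692]
 [  0.         617.03906522 235.05181379]
 [  0.           0.           1.        ]] 0.020167924063213966 [[ 0.503  0.865  0.005 -0.194]
 [ 0.693 -0.4   -0.6   -0.343]
 [-0.517  0.305 -0.8    1.613]
 [ 0.     0.     0.     1.   ]]
top [[450.24024476   0.         317.13704509]
 [  0.         450.24024476 244.97646383]
 [  0.           0.           1.        ]] -0.08519834063537797 [[-0.021 -0.999  0.025 -0.078]
 [-0.998  0.019 -0.062  0.513]
 [ 0.061 -0.026 -0.998  1.079]
 [ 0.     0.     0.     1.   ]]
```

View pics/scene0.png

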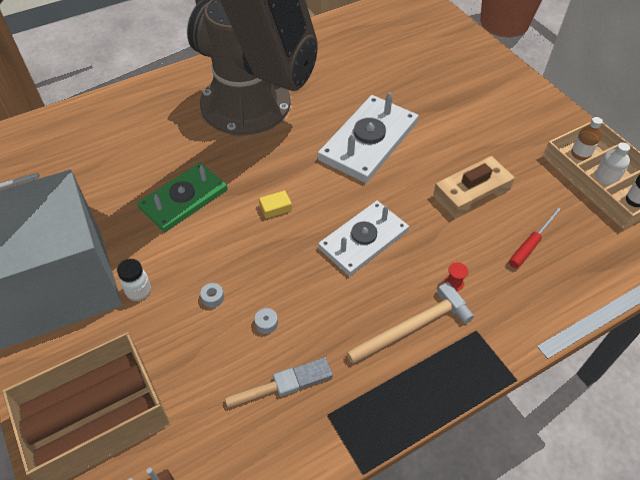

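View pics/top0.png

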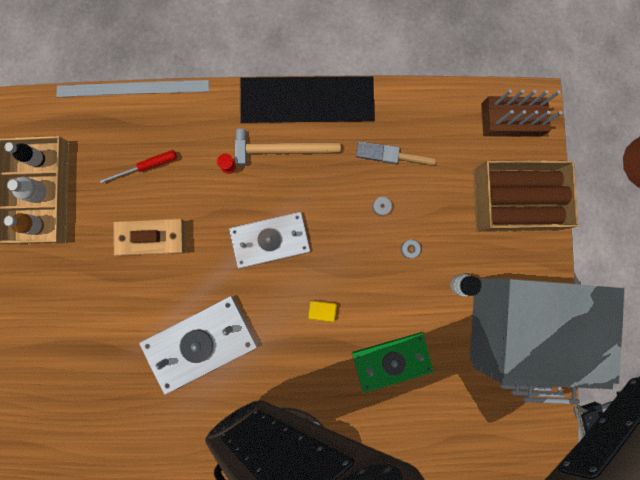

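The scene and top pictures show:
- **Beds:** green at top (392,362), large silver at (198,345), small silver at (270,240). The small silver one is meant: it isn't green, and it is the smaller of the rest.
- **Rings:** top (411,249) / scene (212,295) and top (382,206) / scene (265,321). The first seems to have the wider bore.
- **Upper half:** top (147,237).

Next I'll check enlarged crops and measure.

```bash
cat > h.py <<'E'
import numpy as np, cv2
def load(n): return dict(np.load(f"pics/{n}.npz"))
def ray(f,uv):
    K=f["K"];uv=np.atleast_2d(np.asarray(uv,float))
    d=(uv-[K[0,2],K[1,2]])/[K[0,0],K[1,1]]
    p=d.copy()
    for _ in range(20): p=d/(1+float(f["k1"])*(p**2).sum(1,keepdims=True))
    R=f["view"][:3,:3];t=f["view"][:3,3]
    D=np.c_[p,np.ones(len(p))]@R
    return -R.T@t,D
def plane(f,uv,z):
    o,D=ray(f,uv); return o+D*((z-o[2])/D[:,2])[:,None]
def proj(f,P):
    P=np.atleast_2d(P);c=P@f["view"][:3,:3].T+f["view"][:3,3]
    s=c[:,:2]/c[:,2:];s=s*(1+float(f["k1"])*(s**2).sum(1,keepdims=True))
    return s*[f["K"][0,0],f["K"][1,1]]+[f["K"][0,2],f["K"][1,2]]
def two(fa,ua,fb,ub):
    A=np.zeros((3,3));b=np.zeros(3);rs=[]
    for f,u in((fa,ua),(fb,ub)):
        o,D=ray(f,u);d=D[0]/np.linalg.norm(D[0]);M=np.eye(3)-np.outer(d,d);A+=M;b+=M@o;rs.append((o,d,M))
    x=np.linalg.solve(A,b);return x,[float(np.linalg.norm(M@(x-o))) for o,d,M in rs]
E
python3 - <<'E'
import cv2,numpy as np
t=cv2.imread('pics/top0.png');s=cv2.imread('pics/scene0.png')
def c(i,x,y,w,h): return cv2.resize(i[y:y+h,x:x+w],(400,300),interpolation=cv2.INTER_CUBIC)
a=np.vstack([np.hstack([c(t,365,185,80,60+20)if 0 else c(t,360,190,80,60+15),c(s,190,270,100,75)]),np.hstack([c(t,220,200,100,75),c(t,100,200,100,75)])])
cv2.imwrite('pics/crop1.png',a)
E
```

```text
(no output)
```

View pics/crop1.png

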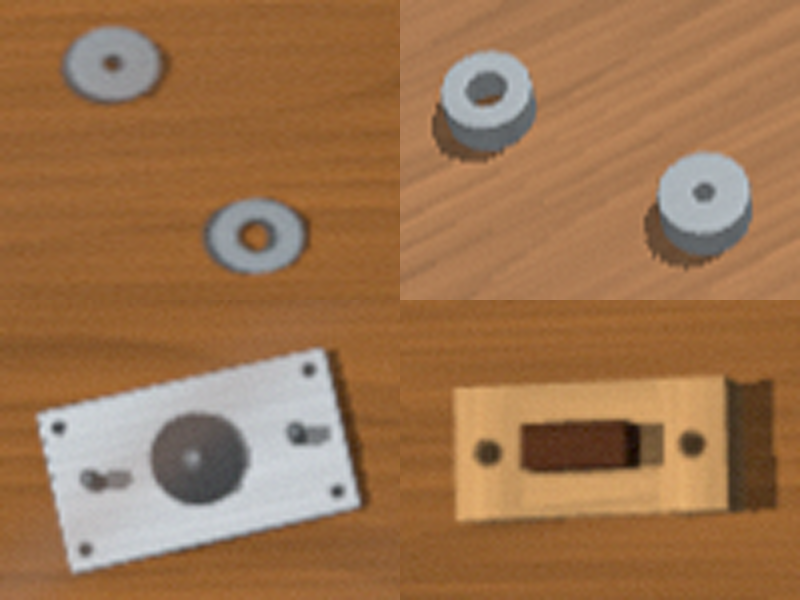

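The crops confirm it: the wide-bore ring is at top (411,249) / scene (212,295), and the one with the tiny bore at top (382,206) stays put. The small silver bed has its pin and two dowels, and the upper half shows its two holes and grip block. Next I'll measure all three.

```bash
cat > m.py <<'E'
from h import *
def comp(mask,near):
    n,l,st,ce=cv2.connectedComponentsWithStats(mask.astype(np.uint8),connectivity=8)
    ok=[i for i in range(1,n) if st[i,4]>30]
    i=min(ok,key=lambda i:np.hypot(*(ce[i]-near)));return (l==i).astype(np.uint8)
def cont(m): return max(cv2.findContours(m,cv2.RETR_EXTERNAL,cv2.CHAIN_APPROX_NONE)[0],key=cv2.contourArea)[:,0].astype(float)
def hsv(f): return cv2.cvtColor(f["pixels"],cv2.COLOR_RGB2HSV).astype(int)
E
python3 - <<'E'
from m import *
T=load('top0');S=load('scene0')
def circ(f,near,z,vmin):
    h=hsv(f);c=cont(comp((h[...,1]<70)&(h[...,2]>vmin),near))
    P=plane(f,c,z)[:,:2].astype(np.float32); e=cv2.fitEllipse(P*1000); return np.round(e[0],1),np.round(e[1],1)
for nm,nt,ns in(("wide",(411,249),(212,292)),("narrow",(382,206),(265,318))):
    for v in (120,140,160): print(nm,v,circ(T,nt,.024,v),circ(S,ns,.024,v))
h=hsv(T)
# bed
for f,n in((T,(270,240)),(S,(364,235))):
    h=hsv(f);m=comp((h[...,1]<60)&(h[...,2]>140),n);c=cont(m)
    P=plane(f,c,.02)[:,:2].astype(np.float32)*1000;r=cv2.minAreaRect(cv2.convexHull(P));print("bed",r)
# upper wood
for f,n in((T,(147,237)),(S,(475,183))):
    h=hsv(f);print(h[n[1]+10,n[0]-20:n[0]+20:8],h[n[1]+30,n[0]])
E
```

```text
wide 120 (array([ 498.1, -316.3]), array([42.2, 42.9])) (array([ 498.7, -315.5]), array([43.4, 44.8]))
wide 140 (array([ 498. , -316.5]), array([40.3, 40.4])) (array([ 498.4, -315.5]), array([43.3, 43.9]))
wide 160 (array([ 497.1, -316.4]), array([33.5, 34.4])) (array([ 498.1, -315.4]), array([42.7, 43.2]))
narrow 120 (array([ 605.1, -249. ]), array([42.5, 44.4])) (array([ 605.8, -248.1]), array([43.7, 44.4]))
narrow 140 (array([ 605.6, -248.7]), array([39.9, 40.8])) (array([ 605.5, -247.9]), array([43.2, 43.9]))
narrow 160 (array([ 497.1, -316.4]), array([33.5, 34.4])) (array([ 605.1, -248. ]), array([42.3, 43.2]))
bed ((526.77685546875, 28.77373504638672), (100.84027862548828, 179.69570922851562), 11.978059768676758)
bed ((527.0044555664062, 31.344314575195312), (100.93245697021484, 182.88595581054688), 11.924275398254395)
[[ 16 131 196]
 [ 16 127 206]
 [ 16 130 210]
 [ 17 128 210]
 [ 16 126 208]] [ 14 166 143]
[[ 14  95 118]
 [ 18  95 229]
 [ 17  97 225]
 [ 16  97 219]
 [ 17  98 112]] [ 13 129 170]
```

```bash
python3 - <<'E'
import cv2,numpy as np
s=cv2.imread('pics/scene0.png');t=cv2.imread('pics/top0.png')
def c(i,x,y,w,h): return cv2.resize(i[y:y+h,x:x+w],(400,300),interpolation=cv2.INTER_NEAREST)
cv2.imwrite('pics/crop2.png',np.vstack([np.hstack([c(s,310,190,100,75),c(s,425,150,100,75)]),np.hstack([c(t,230,205,80,60),c(t,107,207,80,60)])]))
E
```

```text
(no output)
```

View pics/crop2.png

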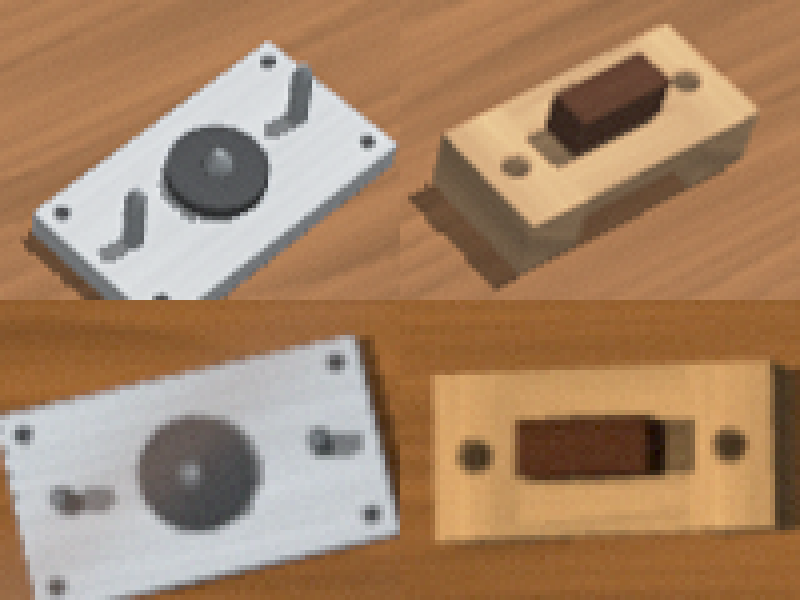

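```bash
python3 - <<'E'
from m import *
T=load('top0');S=load('scene0')
r=lambda x:np.round(np.array(x)*1000,1)
print("pin",r(plane(T,(268,239.4),.042)),r(plane(S,(364.2,228.7),.042)),[r(a) for a in two(T,(268,239.4),S,(364.2,228.7))])
for a,b in(((242,244),(343.8,238.2)),((293.8,233),(385.8,207))):
    print("dow",r(plane(T,a,.065)),r(plane(S,b,.065)),[r(q) for q in two(T,a,S,b)])
# upper
for f,n in((T,(130,237)),(S,(450,190))):
    h=hsv(f)
    m=(abs(h[...,0]-17)<5)&(h[...,1]<142 if f is T else h[...,1]<110)&(h[...,2]>185)
    c=cont(comp(m,n));P=plane(f,c,.042)[:,:2].astype(np.float32)*1000
    print("wood",len(c),cv2.minAreaRect(cv2.convexHull(P)))
# grip
for f,n in((T,(145,237)),(S,(477,175))):
    h=hsv(f)
    for lo in (40,55,70):
        m=((h[...,0]<14)|(h[...,0]>170))&(h[...,1]>90)&(h[...,2]<130)&(h[...,2]>lo)
        c=cont(comp(m,n));P=plane(f,c,.072)[:,:2].astype(np.float32)*1000
        print("grip",lo,len(c),cv2.minAreaRect(P))
# holes
for a,b in(((201.5-100+0,0),(0,0)),): pass
for a,b in(((107+475/5,207+155/5),(425+515/4,150+167/4)),((107+730/5,207+145/5),(425+686/4,150+80/4))):
    print("hole",a,b,r(plane(T,a,.042)),r(plane(S,b,.042)))
E
```

```text
pin [[525.6  29.2  42. ]] [[528.7  28.8  42. ]] [array([526.2,  30. ,  38.4]), array([0.6, 0.6])]
dow [[514.3  87.8  65. ]] [[542.5 -31.7  65. ]] [array([501.3,  54.3, -24.8]), array([49.3, 49.3])]
dow [[537.6 -33.   65. ]] [[516.6  89.7  65. ]] [array([5.546e+02, 5.000e-01, 1.609e+02]), array([43.9, 43.9])]
wood 195 ((538.2542724609375, 319.1543273925781), (78.7638168334961, 161.51002502441406), 1.1862882375717163)
wood 162 ((536.6831665039062, 321.643310546875), (80.72103881835938, 164.9154815673828), 1.3301626443862915)
grip 40 73 ((536.4363403320312, 316.3716735839844), (27.56851577758789, 64.29080963134766), 1.9418573379516602)
grip 55 70 ((536.392822265625, 317.65460205078125), (27.56851577758789, 61.72352600097656), 1.9418573379516602)
grip 70 72 ((536.6787719726562, 318.8017272949219), (27.774892807006836, 59.14900207519531), 0.3723689317703247)
grip 40 73 ((546.80224609375, 310.5829162597656), (41.26731491088867, 80.18669891357422), 0.06850730627775192)
grip 55 83 ((546.802001953125, 310.7866516113281), (41.26731491088867, 79.77924346923828), 0.06850730627775192)
grip 70 57 ((539.07177734375, 319.89080810546875), (26.579771041870117, 61.49431228637695), 1.311532735824585)
hole (202.0, 238.0) (553.75, 191.75) [[532.  186.3  42. ]] [[652.3 450.9  42. ]]
hole (253.0, 236.0) (596.5, 170.0) [[534.4  64.7  42. ]] [[651.7 581.3  42. ]]
```

```bash
python3 - <<'E'
from m import *
T=load('top0');S=load('scene0')
r=lambda x:np.round(np.array(x)*1000,1)
# bin top corners guess & glue lid
print("glue",r(plane(T,(469,285.5),.085)),r(plane(S,(130,268),.085)))
print("bin near-corner", [r(q) for q in two(T,(510,281),S,(74,173))],[r(q) for q in two(T,(501,382),S,(74,173))],[r(q) for q in two(T,(510,281),S,(103,247))])
def c(i,x,y,w,h): return cv2.resize(i[y:y+h,x:x+w],(400,400*h//w),interpolation=cv2.INTER_CUBIC)
a=c(T["pixels"],450,260,190,190);b=c(S["pixels"],0,150,190,190)
cv2.imwrite('pics/crop3.png',np.hstack([a,b])[:,:,::-1])
E
```

```text
glue [[ 406.6 -435.8   85. ]] [[ 408.7 -437.6   85. ]]
bin near-corner [array([ 412.3, -437.1,  351.3]), array([25.1, 25.1])] [array([ 207.7, -460.3,  180.4]), array([3.9, 3.9])] [array([ 421.9, -473.3,  198.8]), array([9.1, 9.1])]
```

View pics/crop3.png

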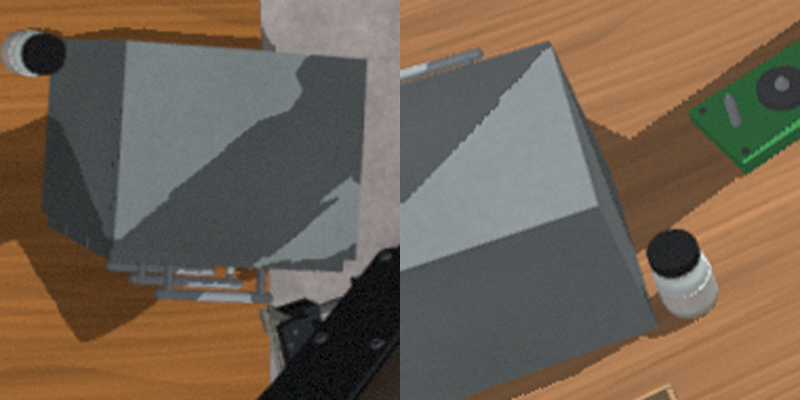

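```bash
python3 - <<'E'
from m import *
T=load('top0');S=load('scene0')
r=lambda x:np.round(np.array(x)*1000,1)
print([r(q) for q in two(T,(510,279.5),S,(95,247))],[r(q) for q in two(T,(501,387),S,(71,170.5))])
E
```

```text
[array([ 421.7, -479.7,  200.3]), array([2., 2.])] [array([ 195.7, -462.6,  177.1]), array([2.8, 2.8])]
```

The wide ring is at (0.498,-0.316), the bed at (0.527,0.029) with yaw 0.208, and the upper half at (0.5375,0.320) with yaw 0.022. A tall box with its top at about 0.20 stands next to the start pose, so I'll go up first, then across to above the ring.

```bash
python3 -m jog '[[[0,0,0.04,0,0,0,1],[0,0,0.04,0,0,0,1],[0.037,0.0375,0,0,0,0.17,1],[0.037,0.0375,0,0,0,0.17,1],[0.037,0.0375,0,0,0,0.17,1],[0.037,0.0375,0,0,0,0.17,1],[0.037,0.0375,0,0,0,0.17,1],[0.037,0.0375,0,0,0,0.17,1],[0.037,0.0375,0,0,0,0.17,1],[0.037,0.0375,0,0,0,0.17,1],[0.037,0.0375,0,0,0,0.17,1],[0,0,0,0,0,0,1]]]' 15
python3 -c "
from station import monitor;s=monitor.get_state();print([round(x,3) for x in s['q']])"
```

```text
t: 1.6
eef_pos: [0.4985, -0.3148, 0.3307]
ee_rot: [3.141, -0.001, -2.932]
force: [-1.3, 0.2, 0.0]
width: 0.0876
[np.float64(-0.232), np.float64(0.179), np.float64(-0.054), np.float64(-0.001), np.float64(-1.339), np.float64(0.442)]
```

```bash
python3 -m jog '[[[0,-0.001,-0.06,0,0,0,1],[0,0,-0.06,0,0,0,1],[0,0,-0.06,0,0,0,1],[0,0,-0.05,0,0,0,1],[0,0,-0.04,0,0,0,1],[0,0,-0.02,0,0,0,1],[0,0,-0.011,0,0,0,1],[0,0,0,0,0,0,1]]]' 
python3 - <<'E'
from station import grab_frame
import cv2
f=grab_frame("scene");cv2.imwrite("pics/s1.png",cv2.resize(f["pixels"][200:380,130:370,::-1],(800,600)))
E
```

```text
t: 2.6
eef_pos: [0.4961, -0.3186, 0.0302]
ee_rot: [3.141, -0.001, -2.938]
force: [-0.1, 0.4, 0.9]
width: 0.0877
```

View pics/s1.png

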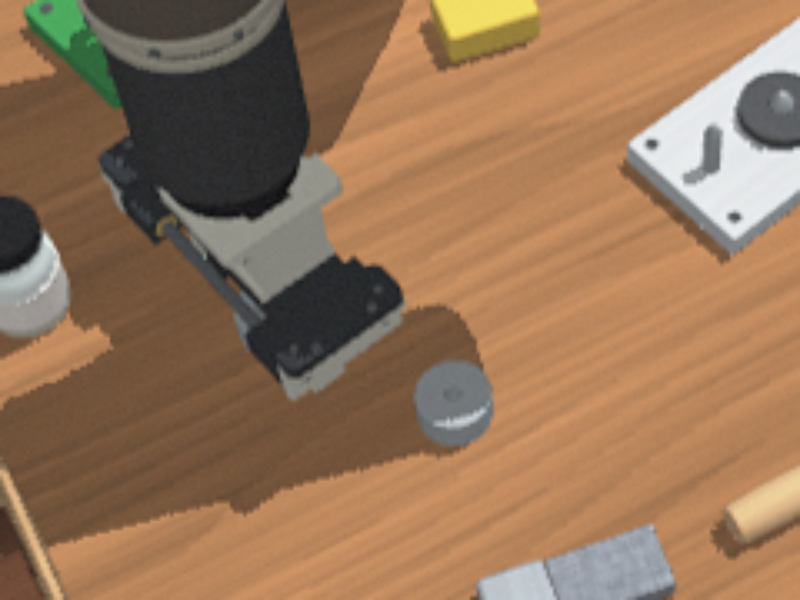

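The picture shows the gripper straddling the hidden wide ring, with the narrow ring clear at crop (454,402). TCP is about 3 mm off its target, so I'll correct that and close.

```bash
python3 -m jog '[[[0.002,0.0027,-0.001,0,0,0,1],[0,0,0,0,0,0,1]]]'; python3 -m jog '[[[0,0,0,0,0,0,0],[0,0,0,0,0,0,0],[0,0,0,0,0,0,0],[0,0,0,0,0,0,0],[0,0,0,0,0,0,0],[0,0,0,0,0,0,0]]]' 25
```

```text
t: 2.9
eef_pos: [0.4993, -0.3156, 0.0304]
ee_rot: [-3.141, 0.001, -2.937]
force: [0.3, 0.7, -0.4]
width: 0.0877
t: 3.65
eef_pos: [0.4984, -0.3157, 0.0295]
ee_rot: [3.142, -0.0, -2.938]
force: [-0.9, -0.0, 0.7]
width: 0.0444
```

```bash
python3 -m jog '[[[0,0,0.03,0,0,0,0],[0,0,0.06,0,0,0,0],[0,0,0.03,0,0,0,0],[0.003,0.035,0,0,0,0,0],[0.004,0.05,0,0,0,0,0],[0.004,0.05,0,0,0,0,0],[0.004,0.05,0,0,0,0,0],[0.004,0.05,0,0,0,0,0],[0.004,0.05,0,0,0,0,0],[0.004,0.04,0,0,0,0,0],[0.002,0.02,0,0,0,0,0],[0,0,0,0,0,0,0],[0,0,0,0,0,0,0]]]'
python3 - <<'E'
from station import grab_frame
import cv2,numpy as np
o=[]
for n,(x,y) in (("scene",(300,140)),("top",(200,170))):
    f=grab_frame(n);np.savez(f"pics/{n}2.npz",**f);o.append(cv2.resize(f["pixels"][y:y+120,x:x+120,::-1],(400,400),interpolation=cv2.INTER_CUBIC))
cv2.imwrite("pics/s2.png",np.hstack(o))
E
```

```text
t: 5.28
eef_pos: [0.5272, 0.0286, 0.1493]
ee_rot: [-3.142, -0.001, -2.938]
force: [-0.9, 0.2, -2.7]
width: 0.0448
```

View pics/s2.png

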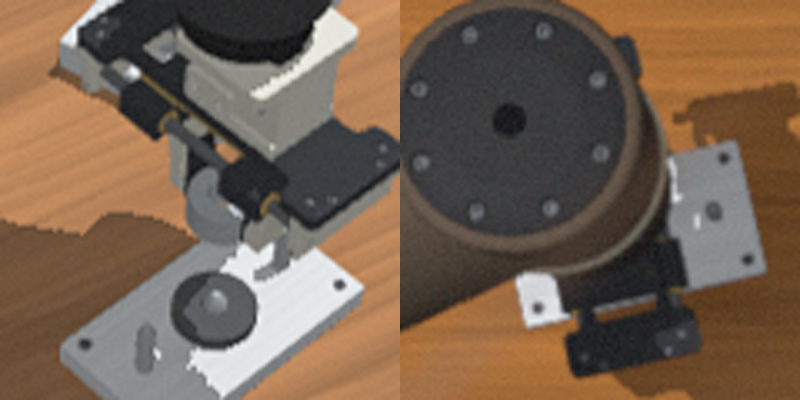

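The scene crop shows the ring held level above the pad at crop (218,205), with the pin at (213,300). The top view is blocked by the wrist. The ring-to-pin difference within each camera puts the target at about (0.527,0.030), so I'll go down to just above the pin, then step by step while watching the force.

```bash
python3 -m jog '[[[0,0.001,-0.02,0,0,0,0],[0,0,-0.03,0,0,0,0],[0,0,-0.02,0,0,0,0],[0,0,0,0,0,0,0],[0,0,0,0,0,0,0]]]'
python3 - <<'E'
from station import grab_frame
import cv2,numpy as np
f=grab_frame("scene");np.savez(f"pics/scene3.npz",**f);cv2.imwrite("pics/s3.png",cv2.resize(f["pixels"][180:270,310:430,::-1],(800,600),interpolation=cv2.INTER_CUBIC))
E
```

```text
t: 6.0
eef_pos: [0.5281, 0.03, 0.0803]
ee_rot: [-3.141, 0.001, -2.938]
force: [1.2, -1.3, -2.2]
width: 0.0445
```

View pics/s3.png

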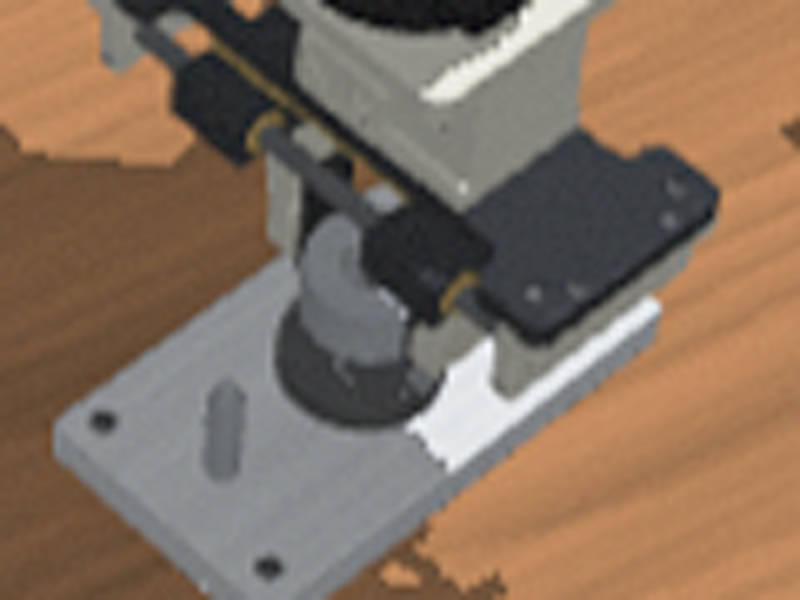

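```bash
python3 - <<'E'
from h import *
S=load('scene3');a=np.linspace(0,2*np.pi,100)
def ext(c,z,r):
    p=proj(S,np.c_[c[0]+r*np.cos(a),c[1]+r*np.sin(a),np.full(100,z)]);k=800/120
    p=(p-[310,180])*k;return np.round([p[:,0].min(),p[:,0].max(),p[:,1].max()],0)
for c in((.527,.0296),(.529,.0296),(.527,.0316)):
  print("ring bottom",ext(c,.0508,.023),"pad",ext(c,.030,.028),"pintip",(proj(S,[[*c,.042]])-[310,180])*800/120)
E
```

```text
ring bottom [290. 435. 361.] pad [271. 445. 413.] pintip [[360.54707341 320.17349032]]
ring bottom [293. 438. 365.] pad [275. 449. 417.] pintip [[363.93102047 324.47279262]]
ring bottom [295. 440. 359.] pad [277. 450. 410.] pintip [[365.81138001 317.69725893]]
```

```bash
python3 -m jog '[[[0,0,-0.005,0,0,0,0],[0,0,-0.005,0,0,0,0],[0,0,0,0,0,0,0]]]';python3 -m jog '[[[0,0,-0.0025,0,0,0,0],[0,0,-0.0025,0,0,0,0],[0,0,0,0,0,0,0]]]'; python3 -c "
from station import monitor;print(monitor.get_state()['force'],monitor.get_state()['moment'])"
```

```text
t: 6.42
eef_pos: [0.5273, 0.0302, 0.0692]
ee_rot: [-3.141, -0.001, -2.938]
force: [-0.5, -0.3, -3.1]
width: 0.0447
t: 6.8
eef_pos: [0.5274, 0.0303, 0.0643]
ee_rot: [-3.142, -0.0, -2.938]
force: [-0.7, 1.3, -1.8]
width: 0.0446
[-0.66513791  1.30940423 -1.83073466] [0.00422194 0.11538169 0.02575665]
```

The ring bottom is already 7 mm below the pin tip with no resistance, so it is threaded. I'll lower it to the pad.

```bash
python3 -m jog '[[[0,0,-0.002,0,0,0,0],[0,0,-0.002,0,0,0,0],[0,0,-0.001,0,0,0,0],[0,0,0,0,0,0,0]]]'
```

```text
t: 7.3
eef_pos: [0.5276, 0.0304, 0.0596]
ee_rot: [-3.142, -0.0, -2.938]
force: [-0.3, -0.7, -2.1]
width: 0.0445
```

```bash
python3 -m jog '[[[0,0,-0.0005,0,0,0,0],[0,0,0,0,0,0,1],[0,0,0,0,0,0,1],[0,0,0,0,0,0,1],[0,0,0,0,0,0,1],[0,0,0,0,0,0,1],[0,0,0.03,0,0,0,1],[0,0,0.05,0,0,0,1],[0,0,0.05,0,0,0,1],[0,0.06,0,0,0,0,1],[0,0.06,0,0,0,0,1],[0,0.05,0,0,0,0,1],[0,0.05,0,0,0,0,1],[0,0.05,0,0,0,-0.1,1],[0.009,0.02,0,0,0,-0.086,1],[0,0,0,0,0,0,1]]]'
python3 - <<'E'
from station import grab_frame
import cv2,numpy as np
o=[]
for n,(x,y) in (("scene",(300,140)),("top",(220,180))):
    f=grab_frame(n);np.savez(f"pics/{n}4.npz",**f);o.append(cv2.resize(f["pixels"][y:y+120,x:x+120,::-1],(400,400),interpolation=cv2.INTER_CUBIC))
cv2.imwrite("pics/s4.png",np.hstack(o))
E
```

```text
t: 9.3
eef_pos: [0.5366, 0.3218, 0.1884]
ee_rot: [-3.141, -0.0, -3.122]
force: [-0.4, -0.1, -0.7]
width: 0.0874
```

View pics/s4.png

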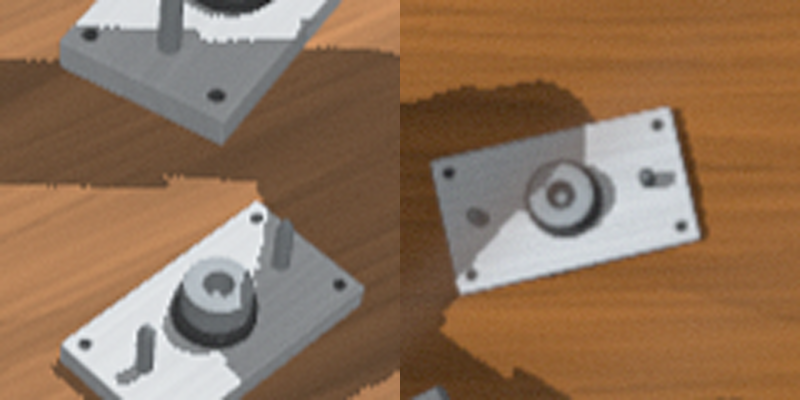

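The ring is on the pad: scene crop (218,285) and top crop (563,197) both show the pin inside its bore. Now the upper half's grip block.

```bash
python3 -m jog '[[[0.001,-0.0018,-0.04,0,0,0,1],[0,0,-0.04,0,0,0,1],[0,0,-0.025,0,0,0,1],[0,0,-0.012,0,0,0,1],[0,0,0,0,0,0,1]]]'
python3 - <<'E'
from station import grab_frame
import cv2,numpy as np
f=grab_frame("scene");cv2.imwrite("pics/s5.png",cv2.resize(f["pixels"][110:230,400:560,::-1],(800,600),interpolation=cv2.INTER_CUBIC))
E
```

```text
t: 10.02
eef_pos: [0.5375, 0.3178, 0.0719]
ee_rot: [-3.141, -0.001, -3.124]
force: [0.7, -0.2, 0.6]
width: 0.0877
```

View pics/s5.png

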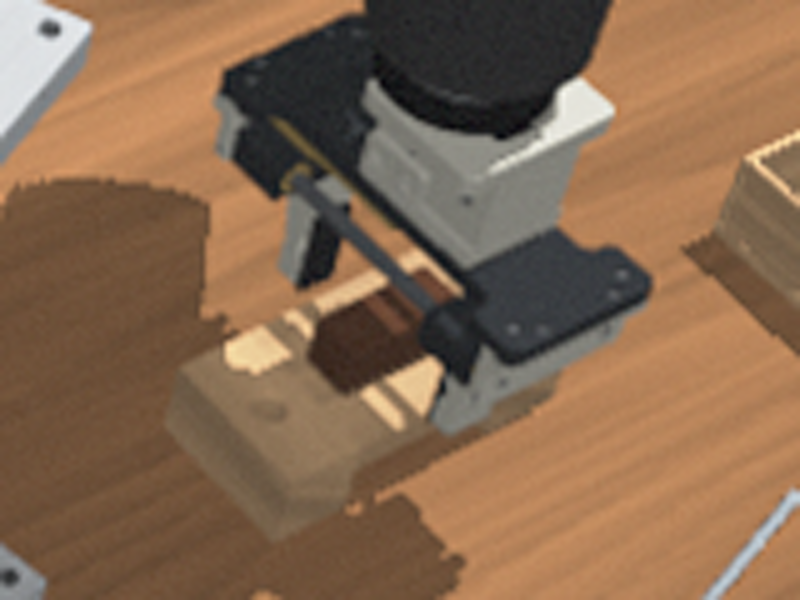

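The fingers straddle the dark grip block (crop (390,330)) and clear the wood. I'll correct y and close.

```bash
python3 -m jog '[[[0,0.0022,-0.001,0,0,0,1],[0,0,0,0,0,0,0],[0,0,0,0,0,0,0],[0,0,0,0,0,0,0],[0,0,0,0,0,0,0],[0,0,0,0,0,0,0],[0,0,0,0,0,0,0],[0,0,0,0,0,0,0],[0,0,0,0,0,0,0]]]' 50
```

```text
t: 11.2
eef_pos: [0.5375, 0.3207, 0.071]
ee_rot: [-3.141, -0.0, -3.124]
force: [-1.6, 0.3, -0.7]
width: 0.0275
```

```bash
python3 -m jog '[[[0,0,0.03,0,0,0,0],[0,0,0.05,0,0,0,0],[0,0,0.03,0,0,0,0],[-0.001,-0.03,0,0,0,0.02,0],[-0.002,-0.045,0,0,0,0.035,0],[-0.002,-0.045,0,0,0,0.035,0],[-0.002,-0.045,0,0,0,0.035,0],[-0.002,-0.045,0,0,0,0.035,0],[-0.001,-0.04,0,0,0,0.02,0],[0,-0.03,0,0,0,0.011,0],[0,-0.011,0,0,0,0,0],[0,0,-0.025,0,0,0,0],[0,0,0,0,0,0,0],[0,0,0,0,0,0,0]]]'
python3 - <<'E'
from station import grab_frame
import cv2,numpy as np
o=[]
for n,(x,y) in (("scene",(290,140)),("top",(210,180))):
    f=grab_frame(n);np.savez(f"pics/{n}6.npz",**f);o.append(cv2.resize(f["pixels"][y:y+130,x:x+130,::-1],(400,400),interpolation=cv2.INTER_CUBIC))
cv2.imwrite("pics/s6.png",np.hstack(o))
E
```

```text
t: 12.95
eef_pos: [0.5279, 0.0302, 0.1565]
ee_rot: [-3.141, 0.0, -2.932]
force: [0.7, 0.3, -3.2]
width: 0.0274
```

View pics/s6.png

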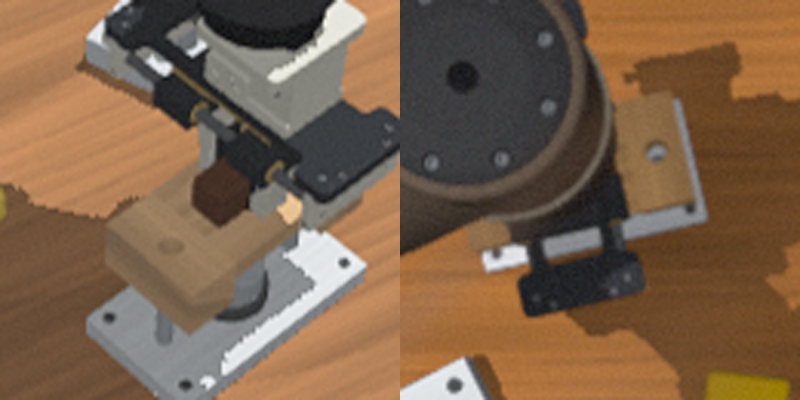

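The upper half hangs level over the bed. In the top view its near-dowel hole is visible at about (293.5,229.4), so I'll compare that with the dowel measured in the same camera.

```bash
python3 - <<'E'
from m import *
T=load('top6');S=load('scene6');T0=load('top0');S0=load('scene0')
P=T["pixels"][205:260,270:320,::-1];P0=T0["pixels"][205:260,270:320,::-1]
cv2.imwrite('pics/c7.png',np.hstack([cv2.resize(p,(400,440),interpolation=cv2.INTER_NEAREST) for p in(P,P0)]))
r=lambda x:np.round(x*1000,1)
a=np.radians(11.95);u=np.array([-np.sin(a),np.cos(a)])
c=np.array([.5279,.0302])
print("exp hole -/+",r(c-.062*u),r(c+.062*u))
print("T hole-",r(plane(T,(293.5,229.4),.1275)))
print("S hole+",r(plane(S,(290+171*.325,140+245*.325),.1275)))
print("proj T exp",proj(T,[[*(c-.062*u),.1275]]))
E
```

```text
exp hole -/+ [540.7 -30.5] [515.1  90.9]
T hole- [[540.  -34.1 127.5]]
S hole+ [[543.7 -31.  127.5]]
proj T exp [[291.85249656 229.0881519 ]]
```

View pics/c7.png

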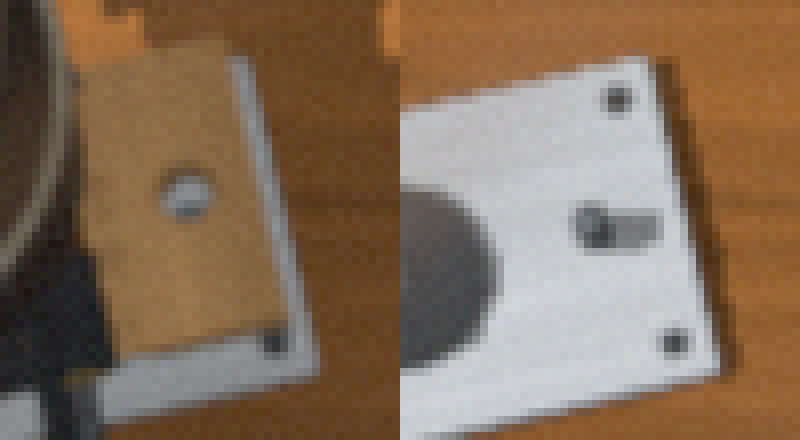

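```bash
python3 -m jog '[[[-0.0008,0,-0.01,0,0,0,0],[0,0,-0.008,0,0,0,0],[0,0,0,0,0,0,0]]]'; python3 -m jog '[[[0,0,-0.003,0,0,0,0],[0,0,-0.003,0,0,0,0],[0,0,0,0,0,0,0]]]'
```

```text
t: 13.42
eef_pos: [0.5261, 0.0295, 0.1371]
ee_rot: [-3.141, -0.002, -2.933]
force: [0.7, -0.0, -2.5]
width: 0.0275
t: 13.8
eef_pos: [0.5267, 0.0297, 0.1319]
ee_rot: [-3.142, -0.0, -2.933]
force: [-0.2, 0.5, -2.4]
width: 0.028
```

```bash
python3 - <<'E'
from station import grab_frame,monitor
import cv2,numpy as np
s=monitor.get_state();print(np.round(s['force'],2),np.round(s['moment'],2))
o=[]
for n,(x,y) in (("scene",(290,140)),("top",(250,190))):
    f=grab_frame(n);np.savez(f"pics/{n}8.npz",**f);w=130 if n=="scene" else 70;o.append(cv2.resize(f["pixels"][y:y+w,x:x+w,::-1],(400,400),interpolation=cv2.INTER_CUBIC))
cv2.imwrite("pics/s8.png",np.hstack(o))
E
```

```text
[-0.15  0.54 -2.44] [-0.04  0.14 -0.03]
```

View pics/s8.png

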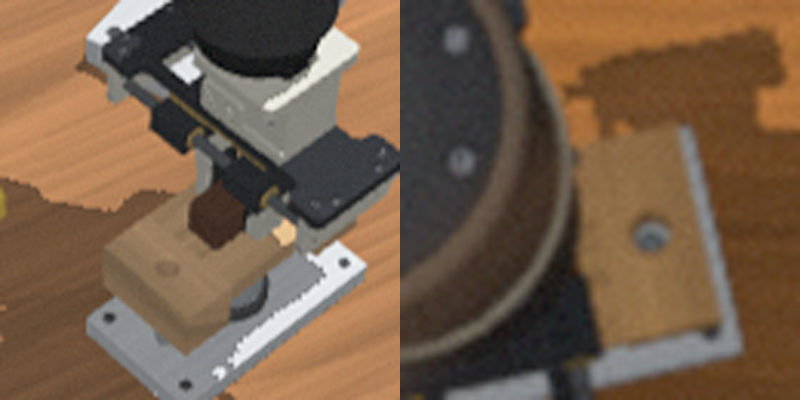

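The top crop shows the dowel inside the hole at (652,235). The soles are 4 mm below the dowel tips with no added load, so I'll carry on down.

```bash
python3 -m jog '[[[0,0,-0.003,0,0,0,0],[0,0,-0.003,0,0,0,0],[0,0,-0.002,0,0,0,0],[0,0,0,0,0,0,0]]]'; python3 -m jog '[[[0,0,-0.004,0,0,0,0],[0,0,-0.004,0,0,0,0],[0,0,0,0,0,0,0]]]'; python3 -m jog '[[[0,0,-0.004,0,0,0,0],[0,0,-0.004,0,0,0,0],[0,0,0,0,0,0,0]]]'
```

```text
t: 14.4
eef_pos: [0.5266, 0.0297, 0.1238]
ee_rot: [-3.141, -0.0, -2.933]
force: [-0.1, 0.2, -3.7]
width: 0.0278
t: 14.78
eef_pos: [0.5265, 0.0296, 0.1156]
ee_rot: [-3.141, -0.001, -2.933]
force: [-0.5, 0.5, -3.3]
width: 0.0277
t: 15.15
eef_pos: [0.5265, 0.0296, 0.1076]
ee_rot: [-3.141, -0.001, -2.933]
force: [0.1, 0.2, -2.6]
width: 0.0278
```

Both dowels are inside the straight part of the holes with no side force. Next is contact with the ring, then the press.

```bash
python3 -m jog '[[[0,0,-0.004,0,0,0,0],[0,0,-0.003,0,0,0,0],[0,0,0,0,0,0,0]]]'; python3 -m jog '[[[0,0,-0.002,0,0,0,0],[0,0,-0.002,0,0,0,0],[0,0,0,0,0,0,0]]]'; python3 -m jog '[[[0,0,-0.002,0,0,0,0],[0,0,-0.002,0,0,0,0],[0,0,0,0,0,0,0]]]'
```

```text
t: 15.52
eef_pos: [0.5266, 0.0297, 0.1007]
ee_rot: [-3.142, -0.001, -2.933]
force: [-1.1, -0.1, -3.7]
width: 0.0278
t: 15.9
eef_pos: [0.527, 0.0298, 0.0975]
ee_rot: [-3.141, 0.001, -2.932]
force: [-1.9, -0.0, 5.2]
width: 0.0276
t: 16.27
eef_pos: [0.527, 0.0298, 0.0936]
ee_rot: [-3.142, 0.001, -2.932]
force: [-3.3, 0.2, 6.6]
width: 0.0277
```

```bash
python3 -m jog '[[[0,0,-0.001,0,0,0,0],[0,0,-0.001,0,0,0,0],[0,0,0,0,0,0,0]]]'; python3 -m jog '[[[0,0,-0.001,0,0,0,0],[0,0,0,0,0,0,0]]]'; python3 -m jog '[[[0,0,-0.001,0,0,0,0],[0,0,0,0,0,0,0]]]'
```

```text
t: 16.65
eef_pos: [0.527, 0.0298, 0.0918]
ee_rot: [-3.141, 0.001, -2.932]
force: [-3.3, 1.0, 8.7]
width: 0.0273
t: 16.9
eef_pos: [0.527, 0.0298, 0.091]
ee_rot: [-3.141, 0.001, -2.932]
force: [-3.6, 0.9, 8.6]
width: 0.028
t: 17.15
eef_pos: [0.527, 0.0298, 0.0909]
ee_rot: [-3.141, 0.001, -2.932]
force: [-9.0, 1.5, 19.2]
width: 0.028
```

Force jumps at TCP 0.091, the predicted flush height. I'll add a little push, ease the side force, and look.

```bash
python3 -m jog '[[[-0.0007,0,-0.0007,0,0,0,0],[0,0,0,0,0,0,0],[0,0,0,0,0,0,0]]]'
python3 - <<'E'
from station import grab_frame,monitor
import cv2,numpy as np
s=monitor.get_state();print(np.round(s['force'],2),np.round(s['moment'],2))
o=[]
for n,(x,y) in (("scene",(300,170)),("top",(220,180))):
    f=grab_frame(n);np.savez(f"pics/{n}9.npz",**f);w=110;o.append(cv2.resize(f["pixels"][y:y+w,x:x+w,::-1],(400,400),interpolation=cv2.INTER_CUBIC))
    if n=="scene": cv2.imwrite("pics/full9.png",f["pixels"][:,:,::-1])
cv2.imwrite("pics/s9.png",np.hstack(o))
E
```

```text
t: 17.52
eef_pos: [0.527, 0.0298, 0.0909]
ee_rot: [-3.141, 0.002, -2.932]
force: [-8.2, 0.9, 23.4]
width: 0.0278
[-8.23  0.93 23.42] [ 0.16  3.26 -0.04]
```

View pics/s9.png

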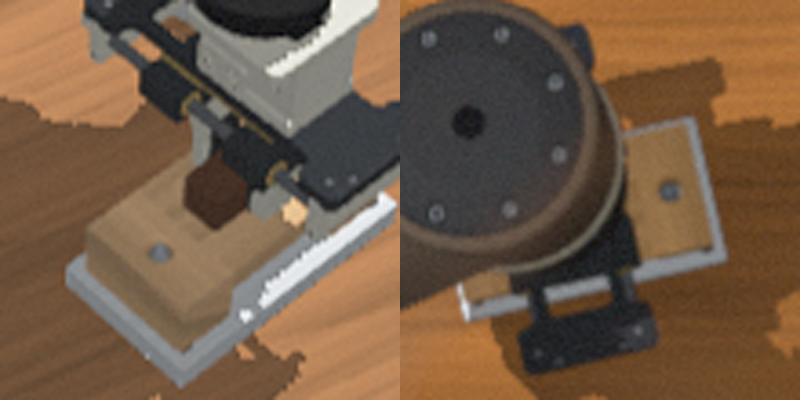

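View pics/full9.png

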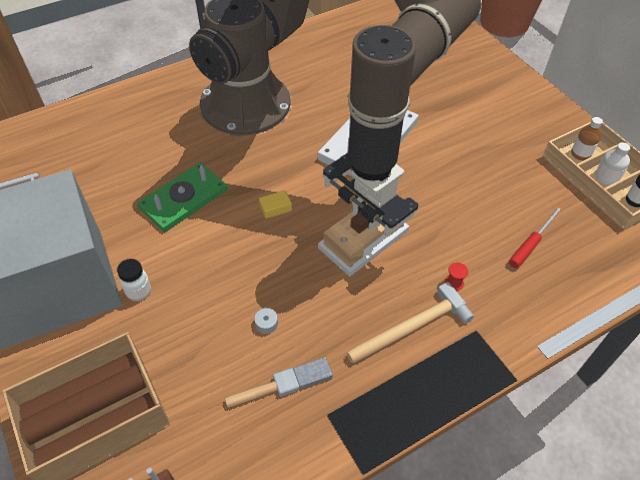

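The picture shows both feet sitting on the plate with the dowel tip showing in the hole (scene crop (160,253), top crop (670,190)). The narrow ring and the bystanders haven't moved. I'll check the hold is steady, then hand in.

```bash
python3 -m jog '[[[0,0,0,0,0,0,0],[0,0,0,0,0,0,0],[0,0,0,0,0,0,0],[0,0,0,0,0,0,0]]]' && python3 -c "
from station import job_done;print(job_done())"
```

```text
t: 18.12
eef_pos: [0.527, 0.0298, 0.0909]
ee_rot: [-3.141, 0.002, -2.932]
force: [-7.3, 0.7, 23.9]
width: 0.0278
the job is handed in; nothing more can be done
None
```

The mould is loaded and held shut, and I handed the job in at about 18 s. I slid the wide-bored ring over the small silver bed's pin onto the pad and released it. Then I set the arch over both dowels, pressed it down, and kept hold of it.

**Last checks:**
- **Flush:** the arm's height matched the predicted flush height to 0.1 mm, and the force rose sharply there. The tilt was 2 mrad or less, and the last pictures show the arch down on the plate.
- **Hold:** the push was a steady 24 N, above the 10 N needed to shut it.
- **Left alone:** the narrow ring and the bystanders in view in the last scene picture look unmoved.

**What didn't agree:**
- About 7–9 N of sideways force built up during pressing, and a 0.7 mm shift in x only eased it slightly.
- The two cameras differed by up to about 5 mm on single points, so I relied on averages and on watching the force on the way down.
- The gripper hid the far foot from both cameras at the end. For that foot, "flush" rests on the height and tilt readings.

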